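# Check the hinges of the negative cases and sort them

### The arm

A 6-joint arm with a two-finger parallel gripper is mounted at the origin on the work surface. World frame = base frame: x ahead of the robot, y to its left, z up, the work surface at z = 0. Lengths are in m, angles in rad, forces in N, time in s.
With the tool pointing down it reaches from about 0.325 to 0.9 m from the base axis. Payload 6.1 kg.
Tool frame: the origin (TCP) lies between the finger pads; the fingertips stand 19 mm ahead of it and the grasp point (between the pads) is the TCP; z points along the fingers, y is the line along which they close (so a half turn about z gives the same grasp; the last joint's range is limited). The gripper opens to 87 mm and grips with 3 to 60 N. Pads are 19 mm wide; open, the fingers measure 117 mm over their backs; the gripper's body (75 mm by 190 mm) begins 51 mm behind the grasp point.
Start: joints at [-1.368, 0.22, 1.526, -0, 1.395, -0.126], TCP at [0.202, -0.592, 0.242] pointing down, gripper open.
Joint ranges: [-2.98, 2.98], [-0.91, 2.08], [0.09, 2.57], [-1.24, 4.39], [0.2, 2.65], [-2.68, 2.68]. Speed limits (rad/s): [2.57, 2.57, 3.01, 3.14, 3.14, 3.14].

### API

Orientations are given as a rotation vector (axis times angle).
In Python, from cell import env gives the robot as it stands.
- The arm moves only by the tool move_arm, never from a script. Its argument "rows" is a list that holds one entry, the list of rows, each a list of 4 numbers: the shift along the tool's x, y, z in mm, then the turn about the tool's z in degrees. A call has 1 to 10 rows; each row shifts and turns the commanded pose from where the row before left it, along the tool's axes as they then stand; what a row does not reach is not made up. A row lasts 1/12 s, in which the tool goes at most 41.7 mm and 7.16 degrees, less where a joint would pass 70% of its speed; a pose out of reach is approached as far as the arm can. A call with a gripper value outside its range is refused whole. "claw" is the closure, from -1 (fully open) to 1 (shut), set as the call begins (left out, the last holds). The fingers move at their own pace and stop on an object; "newtons" is the grip in N (left out, the last holds). Time passes only in rows, so rows that do not move let the fingers close. It gives the time, the measured TCP pose, the force, the opening and the grip force at its end, in the units of the state.
- env.observe(): the state, without advancing time (a new reading comes with each control period).
- env.read_camera(name): name is "scene" or "top" or "wrist"; returns a dict with "pixels" (480x640x3 uint8, red, green, blue), "mtx" (3x3 intrinsics, pixels), "R" (3x3) and "t" (3): a world point X has camera coordinates R X + t. Camera axes: x right, y down, z forward; pixel columns grow to the right and rows downward; lengths in m; the calibration is good to about 2 mm. A picture is of the moment at which its call begins. There is no depth.
- env.sign_off(): hands the job in; it is judged then, once.
The state is a dict: "clock": time; "joints": joint angles; "joint_vel": joint speeds; "effort": joint torques, N m; "eef_pos": TCP position; "eef_rot": TCP orientation; "wrist_force": force on the tool from outside, world axes, zero at the start; "moment": the same for the moment, N m; "gripper_width": finger opening in m; "grasp_force": force on a finger pad.
Only numpy, scipy, OpenCV 4.12 (cv2) and the standard library are available. Lean on these libraries where they do the work, as an engineer would, in place of code of your own. Each camera call takes 0.05 s, during which the arm holds its last target. There are 200 camera calls.

### The job

Check the hinged metal negative cases standing in a row between the two tape strips, one after another from your left to your right: take away the brass weight if one lies on the lid and put it in the blue tray, then lift the lid well up, past 50 degrees, and let go. A case whose lid drops shut by itself is sound: slide it along the table, never lifting it, squarely onto the green strip; one whose lid stays up is stiff: close it and slide it in the same way onto the red strip. Finish with every lid shut, both weights in the tray and the other things left alone.

Things in the scene. Friction and masses are not known exactly. Their poses are not given: they have to be found in the camera images.
- case_a: flat olive-grey hinged metal negative case, 84 mm (own x) x 130 mm (own y) x 40 mm high plus a 5 mm lid, 0.55 to 0.85 kg, loose; origin at the centre of its underside, z up, y roughly to the robot's left. Cases are alike but for hinges free or stiff, which cannot be seen. Either case_a or case_b is present, at the left of the row; c or d in the middle; e or f, or neither, at the right
- case_a_lid (a joint): lid angle in rad: 0 shut, grows as the -y edge rises, stop at 1.2. A free lid, let go anywhere, falls shut within about half a second; a stiff one stays where it is left and takes about 2 N at the bar to move
- case_b: as case_a, in the left place of the row. Every case has a felt underside that slides easily (friction about 0.25); the lid's hinge line runs along the case's own x through (0, 65, 40) mm, along its +y (left) edge; its free edge is the -y (right) one
- case_b_lid (a joint): lid angle of this case in rad, as for case_a
- case_c: as case_a, in the middle place. Every lid has a round brass bar handle, 10 mm thick, 60 mm long along the case's own x, on two end posts near the free edge; lid shut, its middle is at (0, -58, 77) mm of the case, 32 mm over the lid's top face; it circles the hinge line as the lid opens
- case_c_lid (a joint): lid angle of this case in rad, as for case_a
- case_d: olive-grey hinged metal case in the middle place of the row, like case_a in every way but perhaps the hinge
- case_d_lid (a joint): lid angle of this case in rad, as for case_a
- case_e: olive-grey hinged metal case in the right place of the row, like case_a in every way but perhaps the hinge
- case_e_lid (a joint): lid angle of this case in rad, as for case_a
- case_f: olive-grey hinged metal case in the right place of the row, like case_a in every way but perhaps the hinge
- case_f_lid (a joint): lid angle of this case in rad, as for case_a
- weight_1: brass weight, block 66 x 46 x 20 mm with a black knob on top (26 mm diameter, from 26 to 50 mm above the underside), 0.3 kg; starts on the lid (45 mm high) of the left case, behind its bar; origin at the centre of its underside
- weight_2: brass weight, block 66 x 46 x 20 mm with a black knob on top (26 mm diameter, from 26 to 50 mm above the underside), 0.3 kg; starts on the lid (45 mm high) of the middle case, behind its bar; origin at the centre of its underside
- tray: fixed shallow open blue tray, outside 190 mm (own x) x 140 mm (own y) x 26 mm high, walls and floor 5 mm; on the left or the right of the cases; origin at the centre of its underside; room for both weights side by side along x
- green_strip: green tape area flush with the table, 120 mm deep (x) and 560 mm wide (y), nearer to or farther from the robot than the row of cases; origin at its centre
- red_strip: red tape area, same size, on the other side of the row of cases; origin at its centre
- loupe: black magnifying loupe, 48 mm diameter, 50 mm high; a bystander, origin at the centre of its underside
- glue_jar: closed jar, 60 mm diameter, 75 mm high, present only when the right place of the row has no case, and then standing there; a bystander, origin at the centre of its underside
- mug: blue mug, 90 mm high; a bystander, origin at the centre of its underside
- viewer: fixed white light box 170 x 130 x 36 mm, on the side opposite the tray; bystander

How it is judged:
On the way, in this order (a step that is already met when the one before it is completed fails the run):
1. the left case's lid has been lifted well up (past 46 degrees) (value of joint any of case_a_lid, case_b_lid above 0.8 rad), for 0.1 s.
2. the middle case's lid has been lifted well up (past 46 degrees) (value of joint any of case_c_lid, case_d_lid above 0.8 rad), for 0.1 s.
3. the right case's lid has been lifted well up (past 46 degrees) (value of joint any of case_e_lid, case_f_lid above 0.8 rad), for 0.1 s.
At the end, for the whole second after the job is handed in: every present case stands flat with its centre within 30 mm of the middle line of its strip (free lid: green, stiff lid: red), within 0.35 rad of square, lid shut (under 0.08 rad); both weights lie in the tray; everything at rest (x of case_a in the frame of green_strip between -0.03 and 0.03 m and y of case_a in the frame of green_strip between -0.28 and 0.28 m and angle between the x axis of each of case_a, case_d, case_e and the x axis of green_strip, either way round below 0.35 rad and height (world z) of each of case_a, case_b, case_c, case_d, case_e, case_f below 0.006 m and angle between each of case_a, case_b, case_c, case_d, case_e, case_f's own z axis and vertical below 0.05 rad and linear speed of each of case_a, case_b, case_c, case_d, case_e, case_f, weight_1, weight_2 below 0.02 m/s and value of joint each of case_a_lid, case_b_lid, case_c_lid, case_d_lid, case_e_lid, case_f_lid below 0.08 rad and x of case_b in the frame of red_strip between -0.03 and 0.03 m and y of case_b in the frame of red_strip between -0.28 and 0.28 m and angle between the x axis of each of case_b, case_c, case_f and the x axis of red_strip, either way round below 0.35 rad and x of case_c in the frame of red_strip between -0.03 and 0.03 m and y of case_c in the frame of red_strip between -0.28 and 0.28 m and x of case_d in the frame of green_strip between -0.03 and 0.03 m and y of case_d in the frame of green_strip between -0.28 and 0.28 m and x of case_e in the frame of green_strip between -0.03 and 0.03 m and y of case_e in the frame of green_strip between -0.28 and 0.28 m and x of case_f in the frame of red_strip between -0.03 and 0.03 m and y of case_f in the frame of red_strip between -0.28 and 0.28 m and x of weight_1 in the frame of tray between -0.09 and 0.09 m and y of weight_1 in the frame of tray between -0.065 and 0.065 m and height (world z) of each of weight_1, weight_2 below 0.035 m and x of weight_2 in the frame of tray between -0.09 and 0.09 m and y of weight_2 in the frame of tray between -0.065 and 0.065 m); the robot touches nothing.
It fails at once if a case is lifted off the table (height (world z) of any of case_a, case_b, case_c, case_d, case_e, case_f above 0.025 m).
It fails at once if a case is tipped over (angle between any of case_a, case_b, case_c, case_d, case_e, case_f's own z axis and vertical above 0.5 rad).
It fails at once if a lid is raised with a weight still resting on it ((value of joint case_a_lid above 0.35 rad and contact force between weight_1 and case_a above 0.1 N) or (value of joint case_b_lid above 0.35 rad and contact force between weight_1 and case_b above 0.1 N) or (value of joint case_c_lid above 0.35 rad and contact force between weight_2 and case_c above 0.1 N) or (value of joint case_d_lid above 0.35 rad and contact force between weight_2 and case_d above 0.1 N)).
It fails at once if a bystander is pushed more than 30 mm (distance of any of loupe, glue_jar, mug from where it was at the start of the episode above 0.03 m).
Of case_a, case_b only 1 to 1 are there at a start; the rules pass over those that are not, and their reading is None.
Of case_c, case_d only 1 to 1 are there at a start; the rules pass over those that are not, and their reading is None.
Of case_e, case_f, glue_jar only 1 to 1 are there at a start; the rules pass over those that are not, and their reading is None.
At some moment in a run one of case_a, case_b, case_c, case_d, case_e, case_f may be knocked a few centimetres aside while the robot is not near it.
Once in a run the grip may slacken for a moment while it holds something.
It also fails if it takes over 210 s, if anything falls off the work surface, if the arm or the gripper's body presses on something with over 40 N, if the wrist force passes 120 N, or if a joint passes its speed limit or range.

## Working session

There is one attempt and no reset: what is moved stays moved. The work goes in short steps, Python scripts to look and compute and a tool call to move; the robot and the scene stay as the last step left them, time stands still between calls to the robot, and variables do not carry over. Pictures are saved under pics/ and viewed, at most 14 in all, crops included, and the job is handed in when it is done.

Besides the shell and the picture viewer there is one more tool, called after ">>>" as a command line: name --argument value ..., lists and objects as JSON in quotes. move_arm: Moves the arm, as the interface text tells. Its arguments: {"type":"object","properties":{"rows":{"type":"array","items":{"type":"array","items":{"type":"array","items":{"type":"number"}}}},"claw":{"type":"number"},"newtons":{"type":"number"}},"required":["rows"]}

```bash
ls; mkdir -p pics; python3 - <<'E'
from cell import env
import cv2
s=env.observe();print(s)
for n in("top","scene"):
    c=env.read_camera(n);cv2.imwrite(f"pics/{n}0.png",c["pixels"][:,:,::-1]);print(n,c["mtx"],c["R"],c["t"])
E
```

```text
pics
{'clock': 0.0, 'joints': array([-1.36809887e+00,  2.21215958e-01,  1.52761815e+00,  8.71378042e-06,
        1.39467452e+00, -1.26100273e-01]), 'joint_vel': array([-6.76384292e-04, -9.73983381e-04,  2.67390324e-05,  4.42796861e-04,
       -2.06728666e-03,  2.51674224e-04]), 'effort': array([ 3.00653710e-05, -4.94618976e+01, -3.87371635e+01,  6.98277424e-02,
        5.71828312e-02, -1.60919049e-04]), 'eef_pos': array([ 0.20169728, -0.59094841,  0.24043978]), 'eef_rot': array([-3.09734561e+00, -5.13835185e-01,  1.01709528e-04]), 'wrist_force': array([-3.04659564e-01, -1.33454709e-04, -8.32156052e-01]), 'moment': array([ 0.01662197,  0.00867649, -0.03364749]), 'grasp_force': 0.0, 'gripper_width': 0.08695492704160236}
top [[597.37808407   0.         308.70019905]
 [  0.         597.37808407 236.40480351]
 [  0.           0.           1.        ]] [[ 0.01153649 -0.99993102 -0.00220348]
 [-0.99680172 -0.01132606 -0.0791079 ]
 [ 0.07907749  0.00310906 -0.99686362]] [0.00396611 0.52963836 1.5333471 ]
scene [[490.14141799   0.         325.97779607]
 [  0.         490.14141799 237.82246844]
 [  0.           0.           1.        ]] [[-0.23483318  0.97199454 -0.00894322]
 [ 0.67754979  0.15708464 -0.71850588]
 [-0.69697895 -0.1747885  -0.69546339]] [ 0.14171437 -0.29963603  1.45040028]
```

View pics/top0.png

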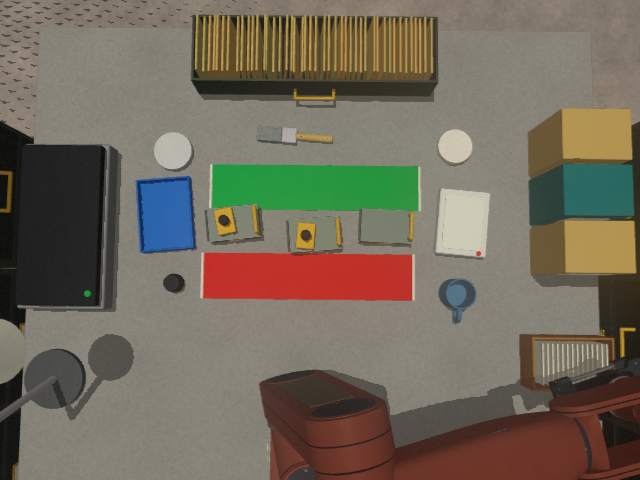

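View pics/scene0.png

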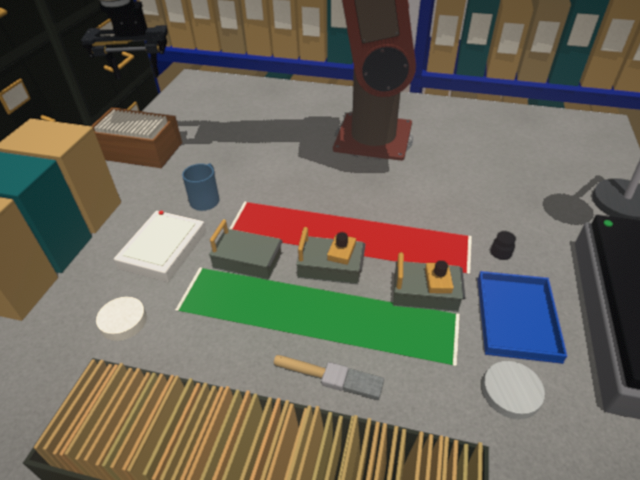

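The top view shows three cases at (234,223), (315,235) and (387,226). There are weights on the left and middle ones, with knobs at (224,222) and (305,236). The tray is at (166,214), the loupe at (174,283) and the mug at (457,293). Green is the far strip and red the near one. The scene view agrees.

```bash
cat > h.py <<'E'
import cv2,numpy as np
from scipy.spatial.transform import Rotation as Ro
from cell import env
def cast(c,uv,z):
    uv=np.atleast_2d(np.asarray(uv,float));K,R,t=c["mtx"],np.array(c["R"]),np.array(c["t"])
    d=np.c_[uv,np.ones(len(uv))]@np.linalg.inv(K).T@R; o=-R.T@t
    return o+d*((z-o[2])/d[:,2])[:,None]
def proj(c,X):
    p=(np.atleast_2d(X)@np.array(c["R"]).T+c["t"])@c["mtx"].T
    return p[:,:2]/p[:,2:]
def blobs(m,amin=30):
    cs,_=cv2.findContours(m.astype(np.uint8),cv2.RETR_EXTERNAL,cv2.CHAIN_APPROX_NONE)
    return [k for k in cs if cv2.contourArea(k)>=amin]
def rect(c,k,z):
    P=cast(c,k[:,0,:],z)[:,:2]*1000
    (x,y),(w,h),a=cv2.minAreaRect(P.astype(np.float32))
    if w<h:w,h,a=h,w,a+90
    return np.round([x,y,w,h,(a+90)%180-90],1)  # long axis angle from world x
def masks(c):
    hsv=cv2.cvtColor(np.ascontiguousarray(c["pixels"]),cv2.COLOR_RGB2HSV)
    H,S,V=[hsv[...,i].astype(int) for i in range(3)]
    return dict(brass=(H>12)&(H<28)&(S>150)&(V>110),green=(H>50)&(H<75)&(S>150),red=((H<6)|(H>174))&(S>170)&(V>120),blue=(H>105)&(H<122)&(S>180))
def tool():
    s=env.observe();r=Ro.from_rotvec(s["eef_rot"]).as_matrix()
    print("t%.1f"%s["clock"],"tcp",np.round(np.array(s["eef_pos"])*1000,1),"xax",np.round(np.degrees(np.arctan2(r[1,0],r[0,0])),1),"z",np.round(r[:,2],3),"w",round(s["gripper_width"]*1000,1));return s
E
python3 - <<'E'
from h import *
c=env.read_camera("top");m=masks(c)
px=c["pixels"]
for n,z,a in(("green",0,500),("red",0,500),("blue",.026,500),("brass",.077,15)):
    for k in blobs(m[n],a):
        x,y,w,h=cv2.boundingRect(k)
        if 130<x<440 and 150<y<310: print(n,cv2.contourArea(k),(x,y,w,h),rect(c,k,z))
print(px[240,220],px[215,380],px[190,300],px[222,224])
# dark knobs
g=px.max(2)<45
for k in blobs(g,20):
    x,y,w,h=cv2.boundingRect(k)
    if 130<x<440 and 150<y<310: print("dark",(x,y,w,h),rect(c,k,.09))
P=px.astype(int);ol=(abs(P[...,0]-P[...,1])<18)&(P[...,1]-P[...,2]>6)&(P[...,1]<150)
ol=cv2.morphologyEx(ol.astype(np.uint8),cv2.MORPH_OPEN,np.ones((3,3)))
for k in blobs(ol,300):
    x,y,w,h=cv2.boundingRect(k)
    if 130<x<440 and 150<y<310: print("olive",(x,y,w,h),rect(c,k,.045))
tool()
E
```

```text
green 8536.5 (212, 165, 206, 45) [662.7  -4.2 543.3 117.9  90. ]
red 9164.5 (204, 253, 208, 47) [426.9  12.5 544.  118.8 -89.9]
blue 3536.0 (137, 176, 56, 76) [584.6 384.8 188.4 140.2   5.5]
brass 415.5 (296, 223, 20, 26) [527.5  18.3  64.8  44.8  -4.1]
brass 59.5 (336, 218, 5, 27) [539.6 -63.2  66.    8.3   4.3]
brass 55.0 (409, 213, 5, 26) [ 555.5 -246.8   63.6    7.8   -2.5]
brass 414.5 (214, 207, 22, 28) [562.3 221.6  64.   44.8  12.6]
brass 61.0 (252, 206, 6, 27) [567.5 146.5  66.7   8.2   6.2]
[131 135 118] [124 129 112] [ 40 151  65] [56 56 51]
dark (171, 274, 13, 17) [408.4 332.7  41.6  27.6   8.8]
t0.1 tcp [ 201.7 -591.1  240.7] xax 18.8 z [-0.     0.001 -1.   ] w 87.1
```

```bash
python3 - <<'E'
import cv2
a=cv2.imread("pics/top0.png")[140:310,120:500];cv2.imwrite("pics/crop0.png",cv2.resize(a,None,fx=2.1,fy=2.1,interpolation=cv2.INTER_CUBIC))
E
```

```text
(no output)
```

View pics/crop0.png

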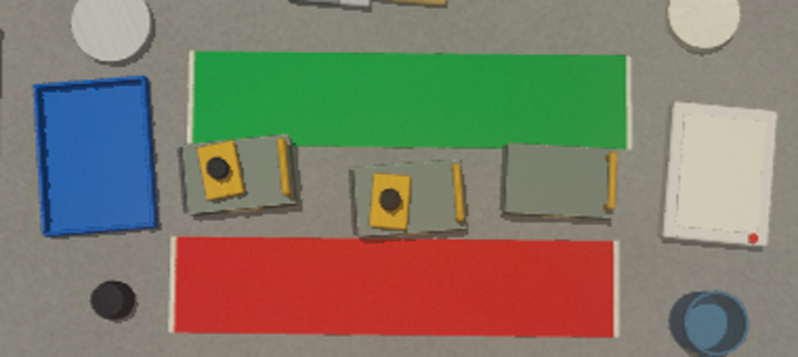

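The crop confirms the left-case knob at about (224,220) and the middle one at (306,235). The bars are on each case's right edge, and the right case has no weight. I'm setting out for the left knob.

>>> move_arm --rows '[[[0, 0, 0, 6.3], [0, 0, 0, 6.3], [0, 0, 0, 6.2], [16, -37, 0, 0], [16, -37, 0, 0], [16, -37, 0, 0], [16, -37, 0, 0], [16, -37, 0, 0], [16, -37, 0, 0], [16, -37, 0, 0]]]' --claw -1

```text
clock: 0.98
eef_pos: [0.3138, -0.3305, 0.2412]
eef_rot: [-3.141, -0.0, 0.0]
wrist_force: [0.1, -0.7, -0.4]
gripper_width: 0.0874
grasp_force: 0.0
```

>>> move_arm --rows '[[[16, -37, 0, 0], [16, -37, 0, 0], [16, -37, 0, 0], [16, -37, 0, 0], [16, -37, 0, 0], [16, -37, 0, 0], [16, -37, 0, 0], [16, -37, 0, 0], [16, -37, 0, 0], [16, -37, 0, 0]]]'

```text
clock: 1.82
eef_pos: [0.4736, 0.0398, 0.2416]
eef_rot: [3.141, 0.001, 0.001]
wrist_force: [0.1, -1.2, 1.0]
gripper_width: 0.0871
grasp_force: 0.0
```

```bash
python3 - <<'E'
from h import *
tool()
c=env.read_camera("top")
print(cast(c,[[223.8,220],[305.7,234.8]],.095).round(4))
m=masks(c)
for k in blobs(m["brass"],300):
    x,y,w,h=cv2.boundingRect(k)
    if 130<x<440 and 150<y<310: print((x,y,w,h),rect(c,k,.065))
c=env.read_camera("wrist");cv2.imwrite("pics/w1.png",c["pixels"][:,:,::-1]);print(c["mtx"],c["R"],c["t"])
E
```

```text
t1.8 tcp [473.6  39.8 241.6] xax 0.1 z [ 0. -0. -1.] w 87.1
[[0.5622 0.2211 0.095 ]
 [0.5276 0.0173 0.095 ]]
(214, 207, 22, 28) [563.5 223.3  64.5  45.2  12.6]
[[378.42858557   0.         319.66082598]
 [  0.         378.42858557 231.38544694]
 [  0.           0.           1.        ]] [[ 0.00614062 -0.99996989 -0.00474443]
 [-0.96622118 -0.00715564  0.25761488]
 [-0.25764107  0.00300225 -0.96623603]] [0.04390178 0.4294617  0.51182941]
```

View pics/w1.png

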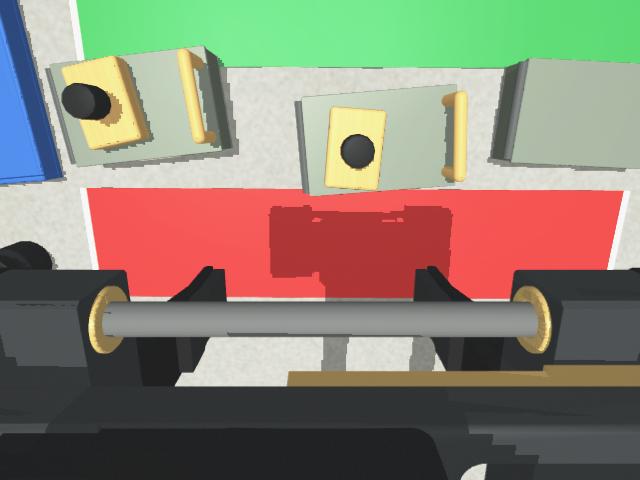

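The wrist view is clear. It shows the left weight's knob at (85,100), the bars at (193,95) and (458,137), and the middle knob at (357,152). I'll move over the left knob, go down and grip.

>>> move_arm --rows '[[[18, -36, 0, 0], [18, -36, 0, 0], [18, -36, 0, 0], [18, -37, 0, 0], [17, -37, 0, 0], [0, 0, 30, 0], [0, 0, 35, 0], [0, 0, 35, 0], [0, 0, 30, 0], [0, 0, 20, 0]]]'

```text
clock: 2.75
eef_pos: [0.5599, 0.2185, 0.0874]
eef_rot: [3.14, 0.001, -0.008]
wrist_force: [0.1, 0.4, -0.0]
gripper_width: 0.0872
grasp_force: 0.0
```

>>> move_arm --rows '[[[0, 0, 0, 0], [0, 0, 0, 0], [0, 0, 0, 0], [0, 0, 0, 0], [0, 0, 0, 0], [0, 0, 0, 0], [0, 0, 0, 0]]]' --claw 1 --newtons 40

```text
clock: 3.33
eef_pos: [0.5629, 0.2199, 0.0927]
eef_rot: [-3.141, -0.001, -0.003]
wrist_force: [0.4, -0.3, -0.7]
gripper_width: 0.0486
grasp_force: 0.0
```

>>> move_arm --rows '[[[0, 0, 0, 0], [0, 0, 0, 0], [0, 0, 0, 0], [0, 0, 0, 0], [0, 0, 0, 0], [0, 0, 0, 0], [0, 0, -30, 0], [0, 0, -40, 0], [0, 0, 0, 0]]]'

```text
clock: 4.08
eef_pos: [0.566, 0.2203, 0.1687]
eef_rot: [-3.14, -0.001, -0.016]
wrist_force: [2.7, 1.6, -1.8]
gripper_width: 0.0248
grasp_force: 40.0
```

>>> move_arm --rows '[[[13, -34, 0, 0], [13, -34, 0, 0], [13, -34, 0, 0], [13, -34, 0, 0], [13, -33, 0, 0], [0, 0, 0, 0], [0, 0, 30, 0], [0, 0, 35, 0], [0, 0, 30, 0], [0, 0, 10, 0]]]'

```text
clock: 4.92
eef_pos: [0.6272, 0.3878, 0.0543]
eef_rot: [3.14, 0.001, -0.0]
wrist_force: [-17.6, -11.8, 50.3]
gripper_width: 0.025
grasp_force: 40.0
```

>>> move_arm --rows '[[[0, 0, 0, 0], [0, 0, 2, 0], [0, 0, 2, 0]]]'

```text
clock: 5.17
eef_pos: [0.6276, 0.3879, 0.0544]
eef_rot: [3.14, 0.001, 0.0]
wrist_force: [-8.1, -5.7, 20.5]
gripper_width: 0.0248
grasp_force: 40.0
```

>>> move_arm --rows '[[[0, 0, 0, 0], [0, 0, 0, 0], [0, 0, 0, 0], [0, 0, 0, 0], [0, 0, -30, 0], [0, 0, -40, 0], [0, 0, -40, 0], [-8, 35, 0, 0], [-8, 35, 0, 0], [-8, 35, 0, 0]]]' --claw -0.4

```text
clock: 6.0
eef_pos: [0.6033, 0.2833, 0.1637]
eef_rot: [-3.141, -0.004, -0.004]
wrist_force: [0.0, -1.0, -0.3]
gripper_width: 0.0608
grasp_force: 0.0
```

```bash
python3 - <<'E'
from h import *
tool()
for n in("top","wrist"):
    c=env.read_camera(n);m=masks(c)
    for k in blobs(m["brass"],30):
        for z in (.077,):
            r=rect(c,k,z)
            if 300<r[0]<750 and abs(r[1])<480: print(n,cv2.boundingRect(k),r)
cv2.imwrite("pics/w2.png",c["pixels"][:,:,::-1])
E
```

```text
t6.0 tcp [603.3 283.3 163.7] xax 0.1 z [ 0.002  0.001 -1.   ] w 60.8
top (296, 223, 20, 26) [527.5  18.3  64.8  44.8  -4.1]
top (336, 218, 5, 28) [538.5 -63.2  68.2   8.2   4.3]
top (409, 213, 5, 26) [ 555.5 -246.8   63.6    7.7   -2.6]
top (252, 206, 7, 27) [567.6 145.6  66.7  10.    6.2]
```

View pics/w2.png

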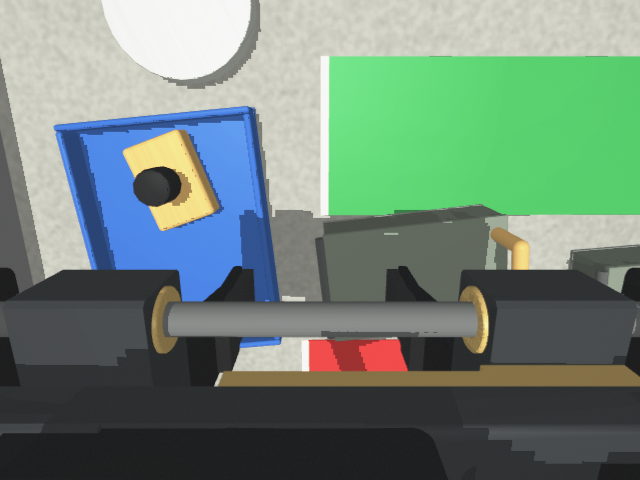

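Weight 1 lies in the tray, with its knob at (157,186) inside the blue outline. Next is the left bar.

>>> move_arm --rows '[[[-9, 34, 0, 0], [-9, 34, 0, 0], [-9, 34, 0, 0], [-8, 35, 0, 0], [0, 0, 0, -6], [0, 0, 20, 0], [0, 0, 30, 0], [0, 0, 25, 0], [0, 0, 10, 0], [0, 0, 0, 0]]]'

```text
clock: 6.93
eef_pos: [0.5659, 0.1468, 0.0742]
eef_rot: [3.137, 0.166, -0.01]
wrist_force: [-0.5, 0.4, -0.0]
gripper_width: 0.0606
grasp_force: 0.0
```

>>> move_arm --rows '[[[0, 0, 0, 0], [0, 0, 0, 0], [0, 0, 0, 0], [0, 0, 0, 0], [0, 0, 0, 0], [0, 0, 0, 0], [0, 0, 0, 0], [0, 0, 0, 0], [0, 0, 0, 0], [0, 0, 0, 0]]]' --claw 1 --newtons 12

```text
clock: 7.77
eef_pos: [0.5683, 0.1466, 0.0776]
eef_rot: [3.137, 0.166, 0.0]
wrist_force: [-0.2, -1.8, 0.2]
gripper_width: 0.0095
grasp_force: 12.0
```

>>> move_arm --rows '[[[0, -4, -11, 0], [0, -4, -10, 0], [0, -6, -10, 0], [0, -6, -9, 0], [0, -7, -9, 0], [0, -8, -8, 0], [0, -9, -7, 0], [0, -9, -7, 0], [0, -10, -6, 0], [0, -10, -5, 0]]]'

```text
clock: 8.6
eef_pos: [0.5611, 0.2206, 0.1609]
eef_rot: [-3.137, -0.166, -0.003]
wrist_force: [0.9, -1.0, 2.1]
gripper_width: 0.0098
grasp_force: 12.0
```

>>> move_arm --rows '[[[0, -9, -3, 0], [0, -8, -3, 0], [0, 0, 0, 0], [0, 0, 0, 0], [0, 0, 0, 0]]]'

```text
clock: 9.02
eef_pos: [0.5593, 0.2368, 0.1662]
eef_rot: [-3.137, -0.166, -0.002]
wrist_force: [-0.0, -2.4, 5.9]
gripper_width: 0.0093
grasp_force: 12.0
```

```bash
python3 - <<'E'
from h import *
tool()
c=env.read_camera("scene");cv2.imwrite("pics/s3.png",c["pixels"][:,:,::-1])
E
```

```text
t9.0 tcp [559.3 236.8 166.2] xax 6.1 z [ 0.001  0.    -1.   ] w 9.3
```

View pics/s3.png

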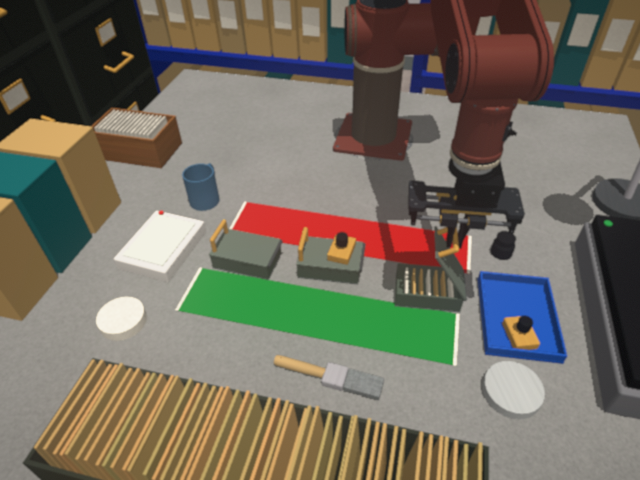

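The left lid is up at (455,262), with the bar in the gripper. I'll let go, rise clear and see whether it falls.

>>> move_arm --rows '[[[0, 0, 0, 0], [0, 0, 0, 0], [0, 0, -20, 0], [0, 0, -40, 0], [0, 0, -20, 0], [0, 0, 0, 0], [0, 0, 0, 0], [0, 0, 0, 0], [0, 0, 0, 0], [0, 0, 0, 0]]]' --claw -0.4

```text
clock: 9.9
eef_pos: [0.5579, 0.236, 0.2434]
eef_rot: [3.137, 0.165, -0.005]
wrist_force: [-0.1, 0.3, -0.9]
gripper_width: 0.0597
grasp_force: 0.0
```

>>> move_arm --rows '[[[0, 0, 0, 0], [0, 0, 0, 0], [0, 0, 0, 0]]]'

```text
clock: 10.15
eef_pos: [0.5586, 0.2362, 0.245]
eef_rot: [3.137, 0.165, -0.001]
wrist_force: [-0.1, -0.6, 0.7]
gripper_width: 0.0611
grasp_force: 0.0
```

```bash
python3 - <<'E'
from h import *
tool()
c=env.read_camera("scene");m=masks(c)
cv2.imwrite("pics/s4.png",cv2.resize(c["pixels"][160:400,170:590,::-1],None,fx=1.8,fy=1.8))
c=env.read_camera("top");m=masks(c)
for k in blobs(m["brass"],20):
    r=rect(c,k,.077)
    if 300<r[0]<750 and abs(r[1])<480: print(cv2.boundingRect(k),r)
E
```

```text
t10.2 tcp [558.6 236.2 245. ] xax 6.0 z [-0.001 -0.    -1.   ] w 61.1
(296, 223, 20, 26) [527.5  18.4  64.8  44.5  -4.1]
(336, 218, 5, 28) [538.5 -63.2  68.2   8.2   4.3]
(409, 213, 5, 26) [ 555.5 -246.8   63.6    7.8   -2.5]
(251, 206, 5, 26) [568.7 150.3  63.8   8.3   4.6]
```

View pics/s4.png

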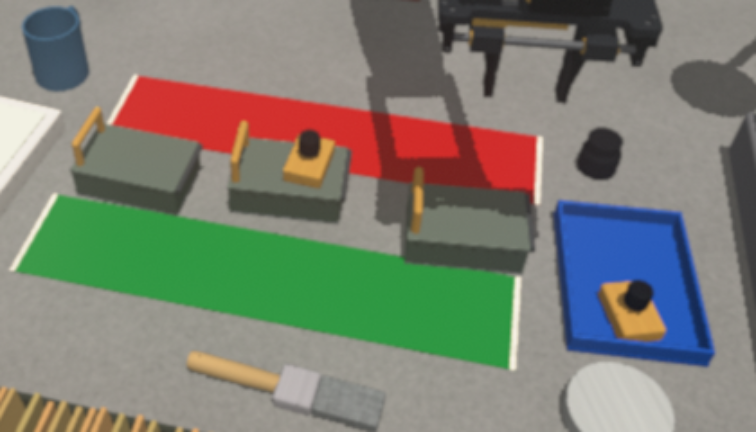

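The left lid has fallen shut, with its bar at (418,200) in the crop, so this case is sound and goes to green. I'll regrip the bar and slide it +x while squaring it.

>>> move_arm --rows '[[[0, 29, 0, 0], [0, 29, 0, 0], [1, 29, 0, 1], [0, 0, 30, 0], [0, 0, 40, 0], [0, 0, 40, 0], [0, 0, 35, 0], [0, 0, 15, 0], [0, 0, 6, 0], [0, 0, 0, 0]]]'

```text
clock: 11.08
eef_pos: [0.5678, 0.1496, 0.0778]
eef_rot: [3.138, 0.138, -0.005]
wrist_force: [0.1, -0.1, -0.6]
gripper_width: 0.0609
grasp_force: 0.0
```

>>> move_arm --rows '[[[0, 0, 0, 0], [0, 0, 0, 0], [0, 0, 0, 0], [0, 0, 0, 0], [0, 0, 0, 0], [0, 0, 0, 0], [0, 0, 0, 0], [0, 0, 0, 0], [0, 0, 0, 0], [0, 0, 0, 0]]]' --claw 1 --newtons 40

```text
clock: 11.92
eef_pos: [0.5689, 0.1497, 0.0795]
eef_rot: [3.138, 0.138, -0.0]
wrist_force: [-0.8, -0.9, 0.0]
gripper_width: 0.0086
grasp_force: 40.0
```

>>> move_arm --rows '[[[0, 0, 0, 2], [0, 0, 0, 3], [6, 0, 0, 0], [12, 0, 0, 0], [14, 0, 0, 0], [14, 0, 0, 0], [14, 0, 0, 0], [14, 0, 0, 0], [12, 0, 0, 0], [8, 0, 0, 0]]]'

```text
clock: 12.75
eef_pos: [0.6634, 0.1499, 0.0795]
eef_rot: [3.142, 0.002, -0.002]
wrist_force: [-5.7, -1.3, 5.2]
gripper_width: 0.0085
grasp_force: 40.0
```

>>> move_arm --rows '[[[0, 0, 0, 0], [0, 0, 0, 0]]]'

```text
clock: 12.92
eef_pos: [0.6638, 0.1498, 0.0796]
eef_rot: [-3.142, -0.001, -0.003]
wrist_force: [1.7, -0.5, -0.3]
gripper_width: 0.0086
grasp_force: 40.0
```

```bash
python3 - <<'E'
from h import *
tool()
c=env.read_camera("scene")
cv2.imwrite("pics/s5.png",cv2.resize(c["pixels"][160:400,170:590,::-1],None,fx=1.8,fy=1.8))
E
```

```text
t12.9 tcp [663.8 149.8  79.6] xax 0.0 z [ 0.002  0.    -1.   ] w 8.6
```

View pics/s5.png

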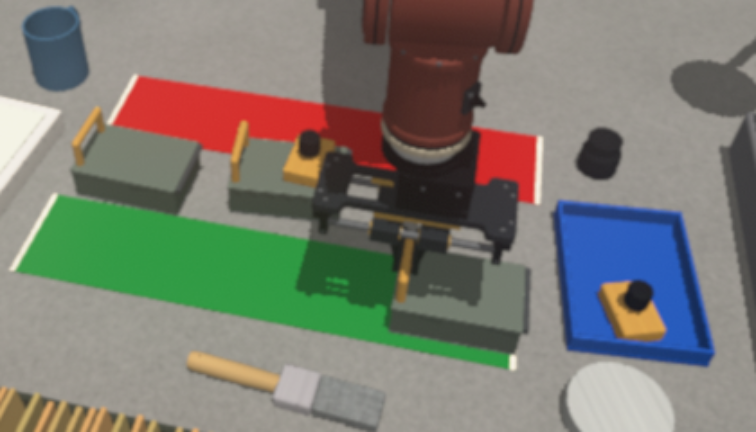

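The left case sits on green at (460,300), square, with its lid shut. I'll release it and fetch weight 2.

>>> move_arm --rows '[[[0, 0, 0, 0], [0, 0, 0, 0], [0, 0, 0, 0], [0, 0, -25, 0], [0, 0, -40, 0], [0, 0, -20, 0], [-27, 26, 0, 0], [-27, 26, 0, 0], [-27, 26, 0, 0], [-28, 27, 0, 0]]]' --claw -1

```text
clock: 13.8
eef_pos: [0.5524, 0.0443, 0.1644]
eef_rot: [-3.142, -0.003, 0.0]
wrist_force: [0.8, -0.2, 0.9]
gripper_width: 0.0669
grasp_force: 0.0
```

>>> move_arm --rows '[[[-27, 26, 0, 0], [0, 0, 0, 0], [0, 0, 0, 0], [0, 0, 30, 0], [0, 0, 30, 0], [0, 0, 14, 0], [0, 0, 0, 0]]]'

```text
clock: 14.38
eef_pos: [0.5248, 0.0199, 0.0868]
eef_rot: [-3.141, -0.002, 0.01]
wrist_force: [-0.8, -0.1, -0.4]
gripper_width: 0.0872
grasp_force: 0.0
```

>>> move_arm --rows '[[[0, 0, 0, 0], [0, 0, 0, 0], [0, 0, 0, 0], [0, 0, 0, 0], [0, 0, 0, 0], [0, 0, 0, 0], [0, 0, 0, 0], [0, 0, 0, 0], [0, 0, 0, 0], [0, 0, 0, 0]]]' --claw 1 --newtons 40

```text
clock: 15.22
eef_pos: [0.527, 0.0188, 0.0905]
eef_rot: [-3.142, -0.001, 0.0]
wrist_force: [0.0, 0.4, 0.7]
gripper_width: 0.0283
grasp_force: 0.0
```

>>> move_arm --rows '[[[0, 0, 0, 0], [0, 0, 0, 0], [0, 0, -30, 0], [0, 0, -40, 0], [0, 0, 0, 0]]]'

```text
clock: 15.63
eef_pos: [0.5311, 0.0185, 0.1675]
eef_rot: [3.141, 0.001, 0.016]
wrist_force: [2.5, -0.7, -2.0]
gripper_width: 0.0252
grasp_force: 40.0
```

>>> move_arm --rows '[[[1, -36, 0, 0], [1, -36, 0, 0], [1, -36, 0, 0], [1, -36, 0, 0], [1, -36, 0, 0], [1, -36, 0, 0], [1, -36, 0, 0], [2, -36, 0, 0], [2, -36, 0, 0], [2, -36, 0, 0]]]'

```text
clock: 16.47
eef_pos: [0.5389, 0.3804, 0.1593]
eef_rot: [3.141, 0.001, -0.003]
wrist_force: [1.0, -0.8, -2.5]
gripper_width: 0.0253
grasp_force: 40.0
```

```bash
python3 - <<'E'
from h import *
s=tool();print(s["grasp_force"])
c=env.read_camera("top");m=masks(c)
for k in blobs(m["brass"],20):
    r=rect(c,k,.077)
    if 300<r[0]<750 and abs(r[1])<480: print(cv2.boundingRect(k),r)
for k in blobs(m["blue"],300):print(rect(c,k,.026))
E
```

```text
t16.5 tcp [538.9 380.4 159.3] xax 0.0 z [-0.002 -0.001 -1.   ] w 25.3
39.999085050076246
(336, 218, 5, 27) [539.6 -63.1  66.    8.2   4.3]
(409, 213, 5, 26) [ 555.5 -246.8   63.6    7.8   -2.5]
(154, 182, 23, 27) [624.3 373.9  62.3  42.9  19.9]
(252, 169, 5, 26) [662.8 149.7  64.    8.1  -1.6]
[605.4 387.4 146.6 141.4   5.1]
```

>>> move_arm --rows '[[[0, 0, 25, 0], [0, 0, 35, 0], [0, 0, 30, 0], [0, 0, 14, 0], [0, 0, 5, 0], [0, 0, 2, 0], [0, 0, 0, 0]]]'

```text
clock: 17.1
eef_pos: [0.5393, 0.3784, 0.0497]
eef_rot: [3.141, 0.001, -0.003]
wrist_force: [0.7, 0.8, -3.0]
gripper_width: 0.0252
grasp_force: 40.0
```

>>> move_arm --rows '[[[0, 0, 0, 0], [0, 0, 0, 0], [0, 0, 0, 0], [0, 0, 0, 0], [0, 0, -30, 0], [0, 0, -40, 0], [0, 0, -40, 0], [0, 37, 0, 0], [0, 37, 0, 0], [0, 37, 0, 0]]]' --claw -0.4

```text
clock: 17.93
eef_pos: [0.5405, 0.2674, 0.1614]
eef_rot: [-3.141, -0.004, -0.005]
wrist_force: [-0.2, -1.3, -0.1]
gripper_width: 0.0607
grasp_force: 0.0
```

>>> move_arm --rows '[[[0, 37, 0, 0], [0, 37, 0, 0], [0, 37, 0, 0], [0, 37, 0, 0], [0, 37, 0, 0], [0, 37, 0, 0], [0, 37, 0, 0], [0, 37, 0, 0], [0, 37, 0, 0], [0, 0, 0, -4]]]'

```text
clock: 18.77
eef_pos: [0.5405, -0.0715, 0.1604]
eef_rot: [3.137, 0.102, 0.003]
wrist_force: [-0.5, 0.3, 0.1]
gripper_width: 0.0609
grasp_force: 0.0
```

```bash
python3 - <<'E'
from h import *
tool()
c=env.read_camera("top");m=masks(c)
for k in blobs(m["brass"],20):
    r=rect(c,k,.077)
    if 300<r[0]<750 and abs(r[1])<480: print(cv2.boundingRect(k),r)
c=env.read_camera("scene")
cv2.imwrite("pics/s6.png",cv2.resize(c["pixels"][160:400,170:590,::-1],None,fx=1.8,fy=1.8))
E
```

```text
t18.8 tcp [540.5 -71.5 160.4] xax 3.7 z [ 0.002 -0.003 -1.   ] w 60.9
(158, 218, 20, 26) [536.  364.5  61.4  43.3  -4.9]
(409, 213, 5, 27) [ 554.4 -246.7   65.9    7.8   -2.5]
(154, 182, 23, 28) [624.3 373.9  62.3  42.9  19.9]
(252, 169, 5, 26) [662.8 150.5  64.    9.7  -1.6]
```

View pics/s6.png

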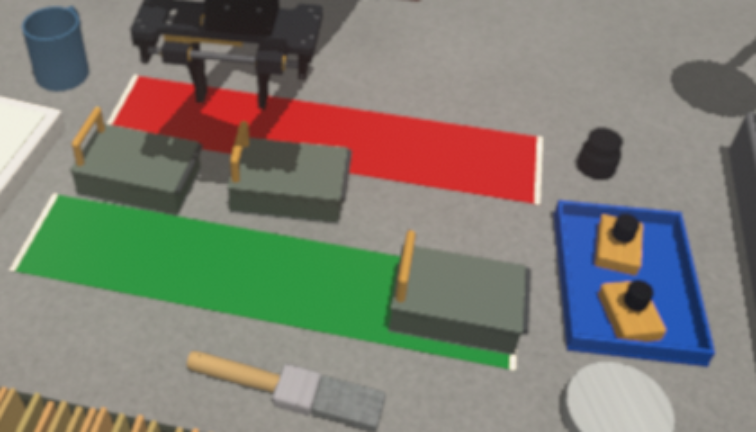

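Both weights are in the tray, at (620,240) and (632,310), and the middle lid is clear. I'll grip the middle bar and lift it.

>>> move_arm --rows '[[[-1, -8, 0, 0], [0, 0, 25, 0], [0, 0, 35, 0], [0, 0, 17, 0], [0, 0, 5, 0], [0, 0, 0, 0]]]'

```text
clock: 19.37
eef_pos: [0.5372, -0.0553, 0.0759]
eef_rot: [-3.138, -0.112, 0.006]
wrist_force: [-0.6, 0.3, -0.1]
gripper_width: 0.0609
grasp_force: 0.0
```

>>> move_arm --rows '[[[0, 0, 0, 0], [0, 0, 0, 0], [0, 0, 0, 0], [0, 0, 0, 0], [0, 0, 0, 0], [0, 0, 0, 0], [0, 0, 0, 0], [0, 0, 0, 0], [0, 0, 0, 0], [0, 0, 0, 0]]]' --claw 1 --newtons 12

```text
clock: 20.2
eef_pos: [0.5388, -0.058, 0.0778]
eef_rot: [3.139, 0.11, 0.001]
wrist_force: [-0.3, -5.3, 1.5]
gripper_width: 0.0092
grasp_force: 12.0
```

>>> move_arm --rows '[[[0, -4, -11, 0], [0, -4, -10, 0], [0, -6, -10, 0], [0, -6, -9, 0], [0, -7, -9, 0], [0, -8, -8, 0], [0, -9, -7, 0], [0, -9, -7, 0], [0, -10, -6, 0], [0, -10, -5, 0]]]'

```text
clock: 21.03
eef_pos: [0.5339, 0.0166, 0.1609]
eef_rot: [3.14, 0.111, 0.003]
wrist_force: [-0.7, -1.8, 1.8]
gripper_width: 0.0093
grasp_force: 12.0
```

>>> move_arm --rows '[[[0, -9, -3, 0], [0, -8, -3, 0], [0, 0, 0, 0], [0, 0, 0, 0], [0, 0, 0, 0]]]'

```text
clock: 21.45
eef_pos: [0.5327, 0.0331, 0.1661]
eef_rot: [-3.139, -0.112, -0.002]
wrist_force: [-0.6, -2.2, 6.4]
gripper_width: 0.0091
grasp_force: 12.0
```

```bash
python3 - <<'E'
from h import *
tool()
c=env.read_camera("scene")
cv2.imwrite("pics/s7.png",cv2.resize(c["pixels"][160:400,170:590,::-1],None,fx=1.8,fy=1.8))
E
```

```text
t21.4 tcp [532.7  33.1 166.1] xax 4.1 z [ 0.001  0.    -1.   ] w 9.1
```

View pics/s7.png

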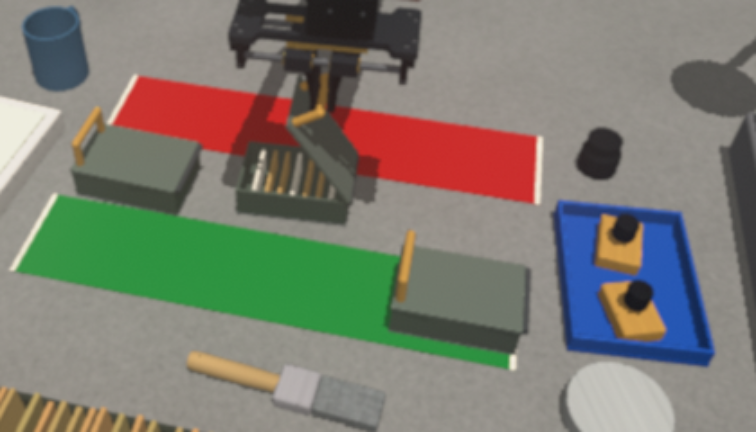

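The middle lid is up, at (325,150). I'll let go and measure its bar numerically.

>>> move_arm --rows '[[[0, 0, 0, 0], [0, 0, 0, 0], [0, 0, -20, 0], [0, 0, -40, 0], [0, 0, -20, 0], [0, 0, 0, 0], [0, 0, 0, 0], [0, 0, 0, 0], [0, 0, 0, 0], [0, 0, 0, 0]]]' --claw -0.4

```text
clock: 22.33
eef_pos: [0.5313, 0.0327, 0.2436]
eef_rot: [-3.139, -0.111, 0.005]
wrist_force: [-0.6, -0.1, -0.7]
gripper_width: 0.0598
grasp_force: 0.0
```

>>> move_arm --rows '[[[0, 0, 0, 0], [0, 0, 0, 0], [0, 0, 0, 0]]]'

```text
clock: 22.58
eef_pos: [0.5321, 0.0325, 0.2451]
eef_rot: [-3.139, -0.111, 0.001]
wrist_force: [-0.0, 0.3, -0.1]
gripper_width: 0.061
grasp_force: 0.0
```

```bash
cat > look.py <<'E'
from h import *
import sys
tool()
c=env.read_camera("top");m=masks(c)
for k in blobs(m["brass"],20):
    r=rect(c,k,.077)
    if 300<r[0]<750 and abs(r[1])<480: print("top",cv2.boundingRect(k),r)
c=env.read_camera("scene");m=masks(c)
for k in blobs(m["brass"],15):
    x,y,w,h=cv2.boundingRect(k)
    if 200<x<570 and 180<y<350:print("scene",(x,y,w,h))
if len(sys.argv)>1: cv2.imwrite(sys.argv[1],cv2.resize(c["pixels"][160:400,170:590,::-1],None,fx=1.8,fy=1.8))
E
python3 look.py pics/s8.png
```

```text
t22.6 tcp [532.1  32.5 245.1] xax 4.0 z [-0.001  0.    -1.   ] w 61.0
top (158, 218, 20, 26) [536.  364.5  61.4  43.3  -4.9]
top (409, 213, 5, 26) [ 555.5 -246.8   63.6    7.8   -2.5]
top (154, 182, 23, 28) [624.3 373.9  62.3  42.9  19.9]
top (252, 169, 5, 26) [662.8 150.3  64.    9.4  -1.6]
scene (505, 318, 34, 30)
scene (392, 289, 8, 30)
scene (502, 281, 24, 30)
scene (303, 228, 9, 33)
scene (211, 221, 14, 20)
```

The scene bar blob at (303,228) is back in its shut position, so the middle case is sound too and goes to green. I'll regrip it and slide +x.

>>> move_arm --rows '[[[0, 29, 0, 0], [0, 29, 0, 0], [1, 28, 0, 0], [0, 0, 30, 0], [0, 0, 40, 0], [0, 0, 40, 0], [0, 0, 35, 0], [0, 0, 15, 0], [0, 0, 6, 0], [0, 0, 0, 0]]]'

```text
clock: 23.52
eef_pos: [0.5381, -0.053, 0.0779]
eef_rot: [-3.139, -0.111, 0.005]
wrist_force: [-0.4, -0.1, 0.3]
gripper_width: 0.0608
grasp_force: 0.0
```

>>> move_arm --rows '[[[0, 0, 0, 0], [0, 0, 0, 0], [0, 0, 0, 0], [0, 0, 0, 0], [0, 0, 0, 0], [0, 0, 0, 0], [0, 0, 0, 0], [0, 0, 0, 0], [0, 0, 0, 0], [0, 0, 0, 0]]]' --claw 1 --newtons 40

```text
clock: 24.35
eef_pos: [0.5393, -0.0535, 0.0796]
eef_rot: [3.139, 0.111, 0.0]
wrist_force: [-1.4, -1.8, 0.2]
gripper_width: 0.0089
grasp_force: 40.0
```

```bash
python3 look.py pics/s8.png
```

```text
t24.4 tcp [539.3 -53.5  79.6] xax 4.0 z [ 0.    -0.001 -1.   ] w 8.9
top (158, 218, 20, 26) [535.9 364.5  61.6  43.3  -4.9]
top (409, 213, 5, 27) [ 554.4 -246.7   65.9    7.8   -2.5]
top (154, 182, 23, 28) [624.3 373.9  62.3  42.9  19.9]
top (252, 169, 5, 26) [662.8 149.5  64.    8.   -1.3]
scene (505, 318, 34, 30)
scene (392, 289, 8, 29)
scene (502, 281, 24, 30)
scene (303, 240, 5, 21)
scene (212, 221, 13, 20)
```

View pics/s8.png

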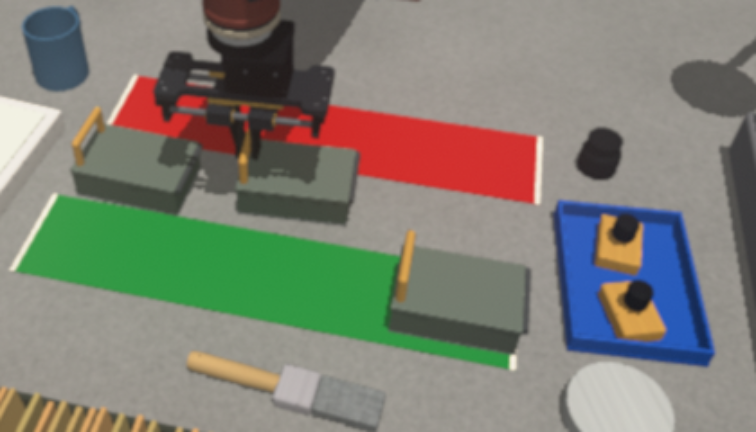

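The middle lid is shut and its bar is gripped at (243,150). I'll slide it 124 mm onto green.

>>> move_arm --rows '[[[0, 0, 0, 2], [0, 0, 0, 2], [8, 0, 0, 0], [16, 0, 0, 0], [18, 0, 0, 0], [18, 0, 0, 0], [18, 0, 0, 0], [18, 0, 0, 0], [16, 0, 0, 0], [12, 0, 0, 0]]]'

```text
clock: 25.28
eef_pos: [0.6637, -0.0529, 0.0795]
eef_rot: [-3.141, -0.002, 0.003]
wrist_force: [-4.9, 0.6, 6.3]
gripper_width: 0.0087
grasp_force: 40.1
```

>>> move_arm --rows '[[[0, 0, 0, 0], [0, 0, 0, 0]]]'

```text
clock: 25.45
eef_pos: [0.6642, -0.0531, 0.0796]
eef_rot: [-3.142, -0.001, -0.003]
wrist_force: [3.2, 0.3, 1.1]
gripper_width: 0.0087
grasp_force: 40.0
```

```bash
python3 look.py
```

```text
t25.4 tcp [664.2 -53.1  79.6] xax 0.0 z [ 0.002  0.    -1.   ] w 8.7
top (158, 218, 20, 26) [535.9 364.2  61.6  43.8  -4.9]
top (409, 213, 5, 27) [ 554.4 -246.7   65.8    7.8   -2.5]
top (154, 182, 23, 28) [624.  373.8  62.8  42.9  20. ]
top (252, 169, 5, 27) [661.5 149.5  66.4   8.   -1.3]
scene (505, 318, 34, 30)
scene (392, 289, 8, 29)
scene (284, 283, 7, 24)
scene (502, 281, 24, 30)
scene (212, 221, 13, 20)
```

>>> move_arm --rows '[[[0, 0, 0, 0], [0, 0, 0, 0], [0, 0, 0, 0], [0, 0, -25, 0], [0, 0, -40, 0], [0, 0, -20, 0], [-18, 32, 0, 0], [-18, 32, 0, 0], [-18, 32, 0, 0], [-18, 32, 0, 0]]]' --claw -0.4

```text
clock: 26.38
eef_pos: [0.5899, -0.1818, 0.1645]
eef_rot: [-3.141, -0.003, 0.001]
wrist_force: [0.4, -1.1, -0.6]
gripper_width: 0.0594
grasp_force: 0.0
```

>>> move_arm --rows '[[[-18, 33, 0, 0], [-19, 33, 0, 0], [0, 0, 0, 2.5], [0, 0, 25, 0], [0, 0, 35, 0], [0, 0, 20, 0], [0, 0, 6, 0], [0, 0, 0, 0]]]'

```text
clock: 27.05
eef_pos: [0.5524, -0.2461, 0.0761]
eef_rot: [-3.138, 0.068, 0.007]
wrist_force: [0.5, 0.8, -0.2]
gripper_width: 0.0608
grasp_force: 0.0
```

>>> move_arm --rows '[[[0, 0, 0, 0], [0, 0, 0, 0], [0, 0, 0, 0], [0, 0, 0, 0], [0, 0, 0, 0], [0, 0, 0, 0], [0, 0, 0, 0], [0, 0, 0, 0], [0, 0, 0, 0], [0, 0, 0, 0]]]' --claw 1 --newtons 12

```text
clock: 27.88
eef_pos: [0.5544, -0.2473, 0.0785]
eef_rot: [3.141, -0.067, -0.0]
wrist_force: [0.0, -0.4, 0.4]
gripper_width: 0.009
grasp_force: 12.0
```

```bash
python3 look.py
```

```text
t27.9 tcp [ 554.4 -247.3   78.5] xax -2.5 z [-0. -0. -1.] w 9.0
top (158, 218, 20, 26) [536.  364.3  61.4  43.6  -4.9]
top (154, 182, 23, 28) [624.3 373.9  62.3  42.9  19.9]
top (333, 169, 3, 27) [ 6.637e+02 -5.250e+01  6.640e+01  5.100e+00  5.000e-01]
top (252, 169, 5, 26) [662.8 149.5  64.    8.   -1.3]
scene (505, 318, 34, 30)
scene (392, 289, 8, 29)
scene (502, 280, 24, 31)
scene (284, 271, 13, 27)
```

The middle case is placed at bar x = 664. I'll lift the right lid.

>>> move_arm --rows '[[[0, -4, -11, 0], [0, -4, -10, 0], [0, -6, -10, 0], [0, -6, -9, 0], [0, -7, -9, 0], [0, -8, -8, 0], [0, -9, -7, 0], [0, -9, -7, 0], [0, -10, -6, 0], [0, -10, -5, 0]]]'

```text
clock: 28.82
eef_pos: [0.5583, -0.174, 0.1624]
eef_rot: [3.139, -0.067, 0.003]
wrist_force: [-1.1, -3.9, 3.9]
gripper_width: 0.0092
grasp_force: 12.0
```

>>> move_arm --rows '[[[0, -9, -3, 0], [0, -8, -3, 0], [0, 0, 0, 0], [0, 0, 0, 0], [0, 0, 0, 0]]]'

```text
clock: 29.23
eef_pos: [0.5592, -0.1566, 0.1679]
eef_rot: [-3.141, 0.067, -0.003]
wrist_force: [-2.6, -1.9, 7.6]
gripper_width: 0.0096
grasp_force: 12.0
```

>>> move_arm --rows '[[[0, 0, 0, 0], [0, 0, 0, 0], [0, 0, -20, 0], [0, 0, -40, 0], [0, 0, -20, 0], [0, 0, 0, 0], [0, 0, 0, 0], [0, 0, 0, 0], [0, 0, 0, 0], [0, 0, 0, 0]]]' --claw -0.4

```text
clock: 30.07
eef_pos: [0.5574, -0.1567, 0.2445]
eef_rot: [-3.139, 0.067, 0.005]
wrist_force: [0.5, -0.0, -0.4]
gripper_width: 0.0599
grasp_force: 0.0
```

```bash
python3 look.py pics/s9.png
```

```text
t30.1 tcp [ 557.4 -156.7  244.5] xax -2.5 z [-0.003  0.002 -1.   ] w 59.9
top (377, 230, 13, 6) [ 536.6 -176.1   31.4    9.4   79.3]
top (158, 218, 20, 26) [536.  364.3  61.4  43.6  -4.9]
top (154, 182, 23, 28) [624.3 373.9  62.3  42.9  19.9]
top (333, 169, 3, 27) [ 6.637e+02 -5.250e+01  6.640e+01  5.100e+00  5.000e-01]
top (252, 169, 5, 26) [662.8 150.3  64.    9.3  -1.6]
scene (505, 318, 34, 30)
scene (392, 289, 8, 29)
scene (502, 281, 24, 30)
scene (284, 271, 13, 28)
scene (235, 209, 18, 13)
```

View pics/s9.png

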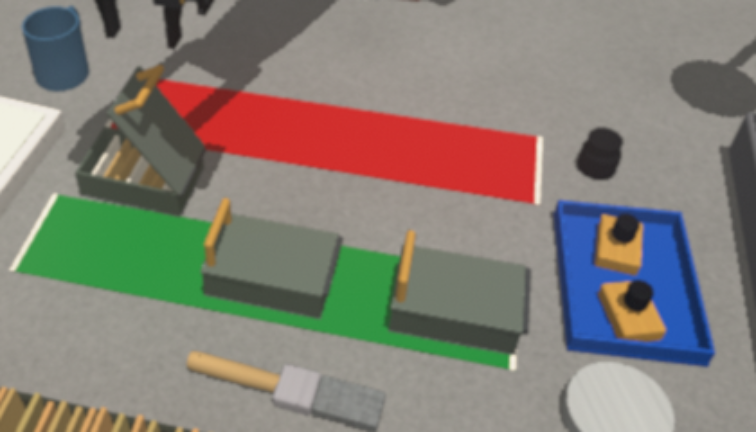

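The right lid stays up, at (150,110), so it is stiff. I'll go back down to the bar, grip it and reverse the arc.

>>> move_arm --rows '[[[0, 0, 0, 0], [0, 0, 30, 0], [0, 0, 30, 0], [0, 0, 15, 0], [0, 0, 5, 0], [0, 0, 0, 0]]]'

```text
clock: 30.67
eef_pos: [0.558, -0.1586, 0.166]
eef_rot: [3.139, -0.068, -0.001]
wrist_force: [0.4, 0.4, 0.4]
gripper_width: 0.0613
grasp_force: 0.0
```

>>> move_arm --rows '[[[0, 0, 0, 0], [0, 0, 0, 0], [0, 0, 0, 0], [0, 0, 0, 0], [0, 0, 0, 0], [0, 0, 0, 0], [0, 0, 0, 0], [0, 0, 0, 0], [0, 0, 0, 0], [0, 0, 0, 0]]]' --claw 1 --newtons 15

```text
clock: 31.5
eef_pos: [0.5583, -0.1572, 0.1665]
eef_rot: [-3.141, 0.067, 0.0]
wrist_force: [-0.7, -2.0, 1.8]
gripper_width: 0.0094
grasp_force: 15.0
```

>>> move_arm --rows '[[[0, 8, 3, 0], [0, 9, 3, 0], [0, 10, 5, 0], [0, 10, 6, 0], [0, 9, 7, 0], [0, 9, 7, 0], [0, 8, 8, 0], [0, 7, 9, 0], [0, 6, 9, 0], [0, 6, 10, 0]]]'

```text
clock: 32.33
eef_pos: [0.5544, -0.2396, 0.0983]
eef_rot: [-3.14, 0.068, 0.001]
wrist_force: [-0.1, 4.6, 0.3]
gripper_width: 0.0093
grasp_force: 15.0
```

>>> move_arm --rows '[[[0, 4, 10, 0], [0, 4, 11, 0], [0, 0, 2, 0], [0, 0, 0, 0], [0, 0, 0, 0]]]'

```text
clock: 32.75
eef_pos: [0.5554, -0.2474, 0.0779]
eef_rot: [3.14, -0.067, 0.003]
wrist_force: [-2.4, 6.3, 10.6]
gripper_width: 0.0094
grasp_force: 15.0
```

```bash
python3 look.py pics/s10.png
```

```text
t32.8 tcp [ 555.4 -247.4   77.9] xax -2.4 z [ 0.002 -0.    -1.   ] w 9.4
top (158, 218, 20, 26) [536.  364.3  61.4  43.6  -4.9]
top (154, 182, 23, 28) [624.3 373.9  62.3  42.9  19.9]
top (333, 169, 3, 27) [ 6.637e+02 -5.250e+01  6.640e+01  5.100e+00  5.000e-01]
top (252, 169, 5, 27) [661.5 149.5  66.4   8.   -1.3]
scene (505, 318, 34, 30)
scene (392, 289, 8, 29)
scene (502, 281, 24, 30)
scene (284, 271, 13, 28)
```

View pics/s10.png

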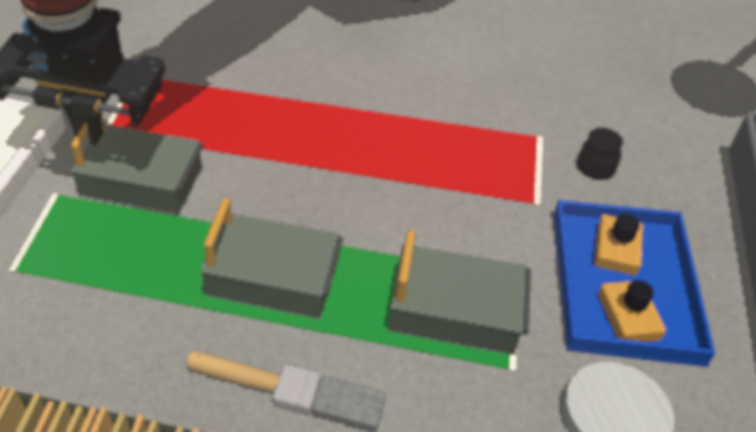

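The right lid is pressed shut, with its bar at (78,145) in the fingers. I'll slide it to red, easing it a bit toward +y away from the mug.

>>> move_arm --rows '[[[0, 0, 0, 0], [0, 0, 0, 0], [0, 0, -1, -2.5], [-8, -2, 0, 0], [-16, -4, 0, 0], [-18, -4, 0, 0], [-18, -5, 0, 0], [-18, -5, 0, 0], [-18, -4, 0, 0], [-16, -4, 0, 0]]]' --claw 1 --newtons 40

```text
clock: 33.68
eef_pos: [0.4424, -0.2204, 0.0781]
eef_rot: [3.138, -0.001, 0.005]
wrist_force: [5.2, -1.4, 1.2]
gripper_width: 0.0086
grasp_force: 40.1
```

>>> move_arm --rows '[[[-12, -2, 0, 0], [-4, 0, 0, 0], [0, 0, 0, 0], [0, 0, 0, 0]]]'

```text
clock: 34.02
eef_pos: [0.4259, -0.2181, 0.078]
eef_rot: [3.14, -0.0, -0.001]
wrist_force: [-3.4, -0.2, 7.9]
gripper_width: 0.009
grasp_force: 40.0
```

>>> move_arm --rows '[[[0, 0, 0, 0], [0, 0, 0, 0], [0, 0, 0, 0], [0, 0, 0, 0], [0, 0, -20, 0], [0, 0, -40, 0], [0, 0, -40, 0], [0, 0, -40, 0], [0, 0, -20, 0], [0, 0, 0, 0]]]' --claw -0.4

```text
clock: 34.85
eef_pos: [0.4291, -0.2192, 0.2436]
eef_rot: [3.135, 0.001, 0.013]
wrist_force: [1.1, -0.4, 0.4]
gripper_width: 0.0598
grasp_force: 0.0
```

>>> move_arm --rows '[[[-10, 36, 0, 0], [-10, 36, 0, 0], [-10, 36, 0, 0], [-10, 36, 0, 0], [-10, 36, 0, 0], [-10, 36, 0, 0], [-10, 36, 0, 0], [0, 0, 0, 0]]]'

```text
clock: 35.52
eef_pos: [0.3536, -0.4744, 0.2354]
eef_rot: [3.141, -0.006, -0.004]
wrist_force: [-0.0, 0.7, -0.2]
gripper_width: 0.0612
grasp_force: 0.0
```

```bash
python3 look.py; python3 - <<'E'
from h import *
c=env.read_camera("top");cv2.imwrite("pics/end.png",c["pixels"][:,:,::-1])
m=masks(c)
for n in("green","red"):
    for k in blobs(m[n],300):print(n,rect(c,k,0))
E
```

```text
t35.5 tcp [ 353.6 -474.4  235.4] xax -0.2 z [-0.002 -0.001 -1.   ] w 61.2
top (398, 263, 4, 28) [ 427.4 -217.7   67.2    7.5   -0. ]
top (158, 218, 20, 26) [535.9 364.5  61.6  43.3  -4.9]
top (154, 182, 23, 28) [624.3 373.9  62.3  42.9  19.9]
top (333, 169, 3, 27) [ 6.637e+02 -5.250e+01  6.640e+01  5.100e+00  5.000e-01]
top (252, 169, 5, 26) [662.8 150.4  64.    9.5  -1.6]
scene (505, 318, 34, 30)
scene (392, 289, 8, 30)
scene (502, 280, 24, 31)
scene (284, 271, 13, 27)
scene (247, 187, 10, 19)
green [662.7  -4.3 543.1 117.8  90. ]
red [426.9  12.5 544.  118.8 -89.9]
```

View pics/end.png

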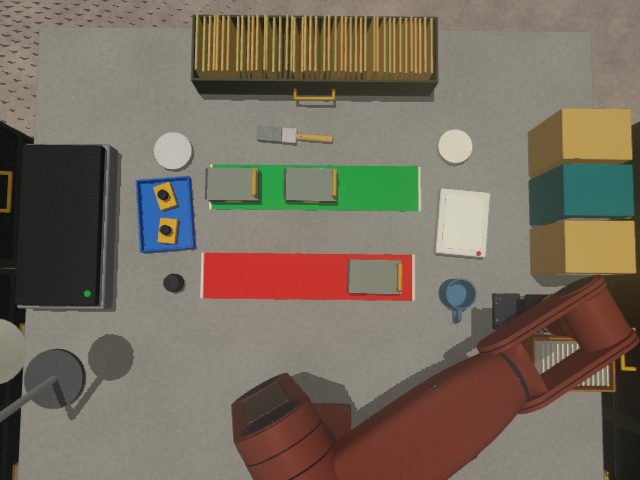

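All three cases sit on their strips, at (232,185), (311,185) and (375,277). Both weights are in the tray at (165,196) and (168,231), and the loupe, mug and viewer haven't moved. I'll wait a moment in case of a late knock, check once more and hand in.

>>> move_arm --rows '[[[0, 0, 0, 0], [0, 0, 0, 0], [0, 0, 0, 0], [0, 0, 0, 0], [0, 0, 0, 0], [0, 0, 0, 0], [0, 0, 0, 0], [0, 0, 0, 0], [0, 0, 0, 0], [0, 0, 0, 0]]]'

```text
clock: 36.5
eef_pos: [0.3565, -0.4694, 0.2375]
eef_rot: [-3.142, -0.001, 0.0]
wrist_force: [-0.7, -0.5, -0.1]
gripper_width: 0.0612
grasp_force: 0.0
```

>>> move_arm --rows '[[[0, 0, 0, 0], [0, 0, 0, 0], [0, 0, 0, 0], [0, 0, 0, 0], [0, 0, 0, 0], [0, 0, 0, 0], [0, 0, 0, 0], [0, 0, 0, 0], [0, 0, 0, 0], [0, 0, 0, 0]]]'

```text
clock: 37.33
eef_pos: [0.3566, -0.4693, 0.2375]
eef_rot: [-3.142, -0.001, 0.0]
wrist_force: [0.1, 0.6, -0.0]
gripper_width: 0.0607
grasp_force: 0.0
```

```bash
python3 look.py
```

```text
t37.3 tcp [ 356.6 -469.3  237.5] xax 0.0 z [-0.  0. -1.] w 60.7
top (397, 263, 5, 28) [ 427.4 -216.5   67.2   10.    -0. ]
top (158, 218, 20, 26) [535.9 364.5  61.6  43.3  -4.9]
top (154, 182, 23, 28) [624.3 373.9  62.3  42.9  19.9]
top (333, 169, 3, 27) [ 6.637e+02 -5.250e+01  6.640e+01  5.100e+00  5.000e-01]
top (252, 169, 5, 26) [662.8 150.4  64.    9.5  -1.6]
scene (505, 318, 34, 30)
scene (392, 289, 8, 29)
scene (502, 281, 24, 30)
scene (284, 271, 13, 27)
scene (247, 187, 10, 19)
```

```bash
python3 -c "
from cell import env
print(env.sign_off())"
```

```text
the job is handed in; nothing more can be done
None
```

I handed the job in at about 37 s; the hand-in returned no verdict. The left and middle cases had free lids and are on green, the right case was stiff and is shut on red, both weights are in the tray, and the last pictures showed nothing else had moved.

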